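# Complete a knob kit and show it to the packing camera

### The arm

A 6-joint arm with a two-finger parallel gripper is mounted at the origin on the work surface. World frame = base frame: x ahead of the robot, y to its left, z up, the work surface at z = 0. Lengths are in m, angles in rad, forces in N, time in s.
With the tool pointing down it reaches from about 0.25 to 0.775 m from the base axis. Payload 4 kg.
Tool frame: the origin (TCP) lies at the very end of the fingers, on their centre line; the grasp point (between the pads) lies 19 mm behind it; x points along the fingers, y is the direction in which the jaws open and shut, and the axes are right-handed (so a half turn about x gives the same grasp; the last joint's range is limited). The gripper opens to 94 mm and grips with 3 to 60 N. Pads are 16 mm wide; open, the fingers measure 119 mm over their backs; the gripper's body (75 mm by 177 mm) begins 78 mm behind the grasp point.
Start: joints at [-1.34, 0.087, 1.371, -0, 1.684, -0.103], TCP at [0.18, -0.52, 0.206] pointing down, gripper open.
Joint ranges: [-3.1, 3.1], [-0.76, 2.03], [0.27, 2.55], [-1.08, 4.22], [0.17, 2.65], [-2.57, 2.57]. Speed limits (rad/s): [2.79, 2.79, 3.14, 3.14, 3.14, 3.14].

### API

Orientations are given as [roll, pitch, yaw] about the fixed x, y, z axes, in that order (R = Rz(yaw) Ry(pitch) Rx(roll)).
In Python, from bench import robot gives the robot as it stands.
- The arm moves only by the tool carry_out, never from a script. Its argument "targets" is a list of rows, each a list of 5 numbers: the closure, from 0 (fully open) to 1 (shut), then the shift along the tool's x, y, z in cm, then the turn about the tool's x in degrees. In form: [[fingers, tx, ty, tz, turn], ...]. A call has 1 to 20 rows; each row shifts and turns the commanded pose from where the row before left it, along the tool's axes as they then stand; what a row does not reach is not made up. A row lasts 1/10 s, in which the tool goes at most 50 mm and 8.59 degrees, less where a joint would pass 70% of its speed; a pose out of reach is approached as far as the arm can. A call is refused whole if a number of a shift passes 5 or a number of a turn 8.59, either way. A call with a gripper value outside its range is refused whole. The fingers move at their own pace and stop on an object; the grip force is fixed at half the most. Time passes only in rows, so rows that do not move let the fingers close. It gives the time, the measured TCP pose, the force and the opening at its end, in the units of the state.
- robot.get_obs(): the state, without advancing time (a new reading comes with each control period).
- robot.snapshot(name): name is "scene" or "top" or "wrist"; returns a dict with "image" (400x640x3 uint8, red, green, blue), "camera_matrix" (3x3 intrinsics, pixels), "pose" (4x4, takes a point from camera to world coordinates). Camera axes: x right, y up, looking along -z (the intrinsics and any distortion apply to the point x, -y, -z); pixel columns grow to the right and rows downward; lengths in m; the calibration is good to about 2 mm. A picture is of the moment at which its call begins. There is no depth.
- robot.close_job(): hands the job in, once; it reports no verdict.
The state is a dict: "time": time; "joint_positions": joint angles; "qvel": joint speeds; "joint_torque": joint torques, N m; "tool_pos": TCP position; "ee_rot": TCP orientation; "wrist_force": force on the tool from outside, world axes, zero at the start; "wrist_torque": the same for the moment, N m; "width": finger opening in m.
Only numpy, scipy, OpenCV 4.12 (cv2) and the standard library are available. Lean on these libraries where they do the work, as an engineer would, in place of code of your own. Each camera call takes 0.05 s, during which the arm holds its last target. There are 200 camera calls.

### The job

Set the loose brass knob with the round base into the empty round pocket of the blue kit tray while the tray stands on the table, and let go of it. Then pick the tray up by its white rib and show it to the packing camera: hold it level above the middle of the photo mat, its underside 12 cm above the table (level with the yellow band on the camera mast), its long sides in line with the mat's and its yellow end towards the camera. Finish while holding it still there, with both knobs seated in their pockets, and leave everything else on the table where it is.

Things in the scene. Friction and masses are not known exactly. Their poses are not given: they have to be found in the camera images.
- tray: Blue kit tray, 180 x 84 x 18 mm (x, y, z), 0.25 kg, loose. Origin: centre of its underside, z up, x along its length to the end with the yellow stripe. Pockets 10 mm deep, floor 8 mm above the underside: round, 52 mm across, at x = +55 mm; square, 52 x 52 mm, at x = -55 mm. In the middle a white rib to carry it by, 36 mm long (x), 12 mm thick (y), top 66 mm above the underside; grip it across y
- round_knob: Brass furniture knob with a round base, standing loose on the table on the robot's right, about 0.1 kg: base disc 48 mm across and 8 mm thick, with a straight round stem 26 mm across up to 40 mm above the underside. Origin at the centre of its underside, z up. It belongs in the round pocket
- square_knob: Brass knob that starts seated in the tray's square pocket: base 48 x 48 x 8 mm, the same stem. Origin at the centre of its underside
- spare_knob: Another brass knob with a square base, like square_knob, standing loose on the table near the round knob (the two swap places from run to run). Not needed; leave it. Origin at the centre of its underside
- round_pocket (a point): Centre of the floor of the tray's round pocket
- square_pocket (a point): Centre of the floor of the tray's square pocket
- rib (a point): Middle of the graspable part of the tray's white rib, 46 mm above the underside, 20 mm below the rib's top
- yellow_end (a point): Point on the tray's top edge, in the middle of the end with the yellow stripe, 90 mm from the tray's centre
- station: Fixed photo station on the robot's left: white mat 200 x 130 mm, 2 mm thick, with a grey tray outline and a yellow bar at the camera's end; beyond it a black camera looks down at it. Origin: centre of the mat on the table, z up, x along the mat to the camera. Mast at x = 300 mm, 22 mm thick, 300 mm high, yellow band 120 mm up; base plate 100 x 120 x 12 mm; lens at x = 225 mm, 250 mm up
- show_point (a point): Point in the air 120 mm above the table over the middle of the mat, where the tray's origin (centre of its underside) is to be held
- stapler: Black stapler, 150 x 36 x 55 mm, bystander. Origin at its underside
- tape_roll: Amber roll of packing tape lying flat, 90 mm across, 48 mm high, bystander. Origin at its underside
- carton_small: Closed cardboard box 110 x 80 x 60 mm, bystander. Origin at its underside
- marker: Yellow marker pen with a black cap, lying, 130 x 14 x 14 mm, bystander. Origin at its underside
- mug: White mug, 80 mm across, 90 mm high, bystander. Origin at its underside
Mind the look-alikes: they are no part of the job. What is shaped like the round_knob but purple is not meant.

How it is judged:
On the way:
1. the round knob stands fully home in the round pocket, let go, with the tray still standing on the table (horizontal distance between round_knob and round_pocket below 0.006 m and z of round_knob in the frame of round_pocket between -0.003 and 0.003 m and angle between the z axis of round_knob and the z axis of tray, either way round below 0.1 rad and height (world z) of tray below 0.006 m and angle between tray's own z axis and vertical below 0.06 rad and contact force between round_knob and the fingers below 0.1 N), for 0.2 s.
At the end, for the whole second after the job is handed in: Fingers hold the tray still by the rib: origin within 25 mm sideways, 20 mm in height of the show point; tilt under 7 deg, within 10 deg of the mat, yellow end to camera, nothing else carrying it. Both knobs seated (6 mm sideways, 3 mm height), untouched by fingers; bystanders within 30 mm (horizontal distance between round_knob and round_pocket below 0.006 m and z of round_knob in the frame of round_pocket between -0.003 and 0.003 m and angle between the z axis of each of round_knob, square_knob and the z axis of tray, either way round below 0.1 rad and horizontal distance between square_knob and square_pocket below 0.006 m and z of square_knob in the frame of square_pocket between -0.003 and 0.003 m and horizontal distance between tray and show_point below 0.025 m and z of tray in the frame of show_point between -0.02 and 0.02 m and angle between tray's own z axis and vertical below 0.12 rad and angle between the x axis of tray and the x axis of station, either way round below 0.17 rad and x of yellow_end in the frame of station above 0.04 m and linear speed of tray below 0.03 m/s and angular speed of tray below 0.2 rad/s and contact force between tray and the fingers above 1 N and distance between the grasp point and rib below 0.04 m and contact force between tray and station below 0.1 N and contact force between each of round_knob, square_knob and the fingers below 0.1 N and distance of each of spare_knob, stapler, tape_roll, carton_small, marker, mug from where it was at the start of the episode below 0.03 m); the arm keeps its last pose, push and grip.
It fails at once if a bystander is displaced by more than 30 mm (distance of any of spare_knob, stapler, tape_roll, carton_small, marker, mug from where it was at the start of the episode above 0.03 m).
It also fails if it takes over 61 s, if anything falls off the work surface, if the arm or the gripper's body presses on something with over 40 N, if the wrist force passes 120 N, or if a joint passes its speed limit or range.

## Working session

There is one attempt and no reset: what is moved stays moved. The work goes in short steps, Python scripts to look and compute and a tool call to move; the robot and the scene stay as the last step left them, time stands still between calls to the robot, and variables do not carry over. Pictures are saved under pics/ and viewed, about 8 in all and at most 12, crops included, and the job is handed in when it is done.

Besides the shell and the picture viewer there is one more tool, called after "Call:" as a command line: name --pt "numbers of a row" for each row, then --argument value for the rest. carry_out: Moves the arm, as the interface text tells. Its arguments: {"type":"object","properties":{"targets":{"type":"array","items":{"type":"array","items":{"type":"number"}}}},"required":["targets"]}

```bash
mkdir -p pics
cat > h.py <<'E'
import numpy as np, cv2
from bench import robot
def snap(n,f=None):
    s=robot.snapshot(n); 
    if f: cv2.imwrite('pics/'+f,s['image'][:,:,::-1])
    return s
def ray(s,u,v):
    K=np.array(s['camera_matrix']);T=np.array(s['pose'])
    d=np.linalg.inv(K)@[u,v,1]; d=T[:3,:3]@[d[0],-d[1],-d[2]]
    return T[:3,3],d
def onz(s,u,v,z):
    o,d=ray(s,u,v); return o+d*(z-o[2])/d[2]
def proj(s,p):
    K=np.array(s['camera_matrix']);T=np.array(s['pose'])
    c=T[:3,:3].T@(np.array(p)-T[:3,3]); q=K@[c[0],-c[1],-c[2]]; return q[:2]/q[2]
def blobs(s,lo,hi,amin=60):
    m=cv2.inRange(cv2.cvtColor(s['image'],cv2.COLOR_RGB2HSV),lo,hi)
    cs,_=cv2.findContours(m,cv2.RETR_EXTERNAL,cv2.CHAIN_APPROX_NONE)
    return sorted([c for c in cs if cv2.contourArea(c)>amin],key=cv2.contourArea,reverse=True)
E
ls
python3 - <<'E'
from h import *
a=snap('top','top0.png');b=snap('wrist','wr0.png');c=snap('scene','sc0.png')
print([k for k in a]);print(robot.get_obs())
for s in(a,b,c):print(np.round(s['camera_matrix'],1).tolist(),np.round(s['pose'],3).tolist())
E
```

```text
h.py
pics
['image', 'camera_matrix', 'pose']
{'time': 0.15, 'joint_positions': array([-1.34009958e+00,  8.77975881e-02,  1.37188483e+00,  9.70063123e-06,
        1.68359689e+00, -1.03120678e-01]), 'qvel': array([-0.0008668 , -0.00182295, -0.00487707, -0.00022334,  0.00091947,
        0.00045858]), 'joint_torque': array([ 1.79560306e-03, -3.40642083e+01, -3.02793610e+01,  7.18293339e-02,
        3.05351685e-02, -1.15208222e-04]), 'tool_pos': array([ 0.18010152, -0.51923782,  0.2045776 ]), 'ee_rot': array([-1.67963288,  1.56910964,  1.79577828]), 'wrist_force': array([-0.4994329 , -0.04141239,  0.06614485]), 'wrist_torque': array([-4.76029628e-02,  4.85537965e-02,  9.30366909e-05]), 'width': 0.09413322434533294}
[[369.6, 0.0, 324.4], [0.0, 369.6, 200.5], [0.0, 0.0, 1.0]] [[0.006, 0.997, -0.075, 0.431], [-1.0, 0.005, -0.016, -0.044], [-0.016, 0.075, 0.997, 1.143], [0.0, 0.0, 0.0, 1.0]]
[[337.6, 0.0, 321.6], [0.0, 337.6, 203.3], [0.0, 0.0, 1.0]] [[0.327, 0.92, 0.218, 0.242], [-0.945, 0.319, 0.073, -0.499], [-0.002, -0.23, 0.973, 0.383], [0.0, 0.0, 0.0, 1.0]]
[[403.9, 0.0, 319.9], [0.0, 403.9, 206.4], [0.0, 0.0, 1.0]] [[0.54, -0.627, 0.561, 1.146], [0.842, 0.407, -0.355, -0.423], [-0.006, 0.664, 0.747, 0.963], [0.0, 0.0, 0.0, 1.0]]
```

View pics/top0.png

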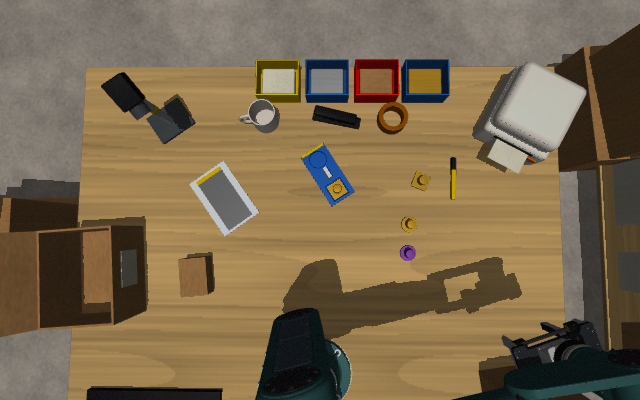

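View pics/wr0.png

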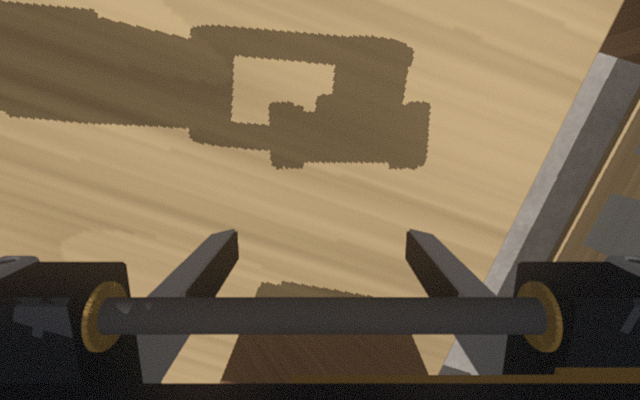

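The top view shows the round knob at about (408,224), the spare square knob at (421,181) and the purple look-alike at (408,253). The tray is at (327,175) with its yellow end up-left at (313,150), and the mat is at (224,198). The wrist view shows only bare table. Next I'll measure these.

Run:
```python
from h import *
s=snap('top')
# brass blobs
for c in blobs(s,(15,110,90),(32,255,255),25):
    x,y,w,h=cv2.boundingRect(c)
    if 290<x<470 and 130<y<240:
        m=cv2.moments(c);u,v=m['m10']/m['m00'],m['m01']/m['m00'];print('brass',u,v,w,h,cv2.contourArea(c),onz(s,u,v,.012)[:2].round(4))
for c in blobs(s,(100,130,60),(125,255,255),200):
    x,y,w,h=cv2.boundingRect(c)
    if 290<x<370 and 130<y<240:
        P=np.array([onz(s,*p[0],.018)[:2] for p in c],np.float32);r=cv2.minAreaRect(P);print('tray',r,cv2.boxPoints(r).round(3).tolist())
im=s['image']; hsv=cv2.cvtColor(im,cv2.COLOR_RGB2HSV)
for c in blobs(s,(0,0,90),(179,60,255),300):
    x,y,w,h=cv2.boundingRect(c)
    if 180<x<270 and 150<y<250:
        P=np.array([onz(s,*p[0],.002)[:2] for p in c],np.float32);r=cv2.minAreaRect(P);print('mat',r,cv2.boxPoints(r).round(3).tolist())
x=im[130:250,180:470]; cv2.imwrite('pics/crop.png',cv2.resize(x,None,fx=2.7,fy=2.7,interpolation=cv2.INTER_CUBIC)[:,:,::-1])
```

```text
tray ((0.5949476957321167, -0.03449699282646179), (0.17475734651088715, 0.08277805149555206), 32.85409927368164) [[0.49900001287460327, -0.04699999839067459], [0.5440000295639038, -0.11699999868869781], [0.6909999847412109, -0.02199999988079071], [0.6460000276565552, 0.04800000041723251]]
mat ((0.522991955280304, 0.2880781888961792), (0.20124278962612152, 0.13125000894069672), 35.617034912109375) [[0.40299999713897705, 0.28299999237060547], [0.4790000021457672, 0.17599999904632568], [0.6430000066757202, 0.2930000126361847], [0.5669999718666077, 0.4000000059604645]]
```

View pics/crop.png

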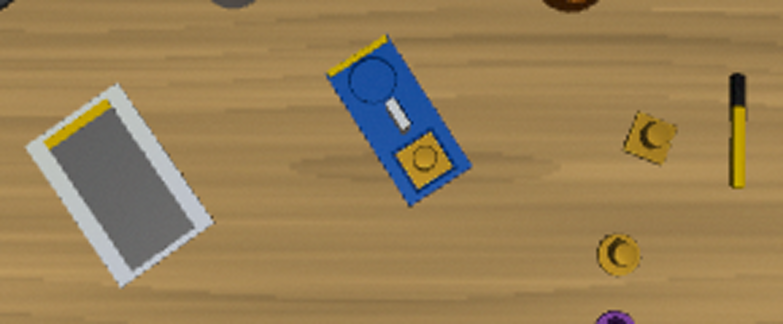

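View pics/sc0.png

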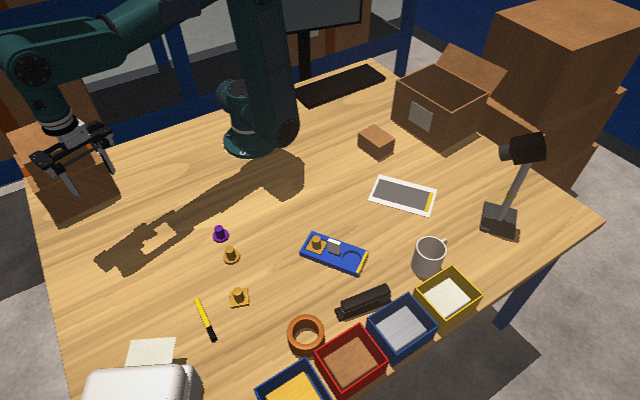

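The crop gives the round knob's base centre at about (408.5,224.4) in the top image, and it confirms the tray and mat directions. The scene view agrees: both yellow ends point towards the camera side.

```bash
cat >> h.py <<'E'
from scipy.spatial.transform import Rotation as Ro
def tool():
    o=robot.get_obs(); return np.array(o['tool_pos']),Ro.from_euler('xyz',o['ee_rot']).as_matrix(),o
def go(x,y,z,yawdeg):
    p,R,o=tool(); yaw=np.degrees(np.arctan2(R[1,1],R[0,1]))
    t=-((yawdeg-yaw+90)%180-90)
    d=R.T@(np.array([x,y,z])-p)*100
    print('t',round(o['time'],2),'pos',p.round(4),'yaw',round(yaw,2),'tilt',R[2,0].round(4),'shift cm',d.round(2),'turn after',round(t,2),'F',np.round(o['wrist_force'],1),'w',o['width'])
E
python3 - <<'E'
from h import *
s=snap('top')
for z in(.004,.008):print(onz(s,408.5,224.4,z))
p=onz(s,408.5,224.4,.006); print(onz(s,421,181,.01),onz(s,407,253,.01))
go(p[0],p[1],.13,-57)
E
```

```text
[ 0.44400933 -0.2838187   0.004     ]
[ 0.44396223 -0.2829779   0.008     ]
[ 0.57735463 -0.32229196  0.01      ] [ 0.35736287 -0.27709291  0.01      ]
t 0.25 pos [ 0.1802 -0.5194  0.2049] yaw -70.87 tilt -1.0 shift cm [  7.51 -13.64 -32.66] turn after -13.87 F [-0.2  1.   0.2] w 0.09370018256330362
```

Call:
carry_out --pt "0 0.5 -1 -2.5 0" --pt "0 0.5 -1 -2.5 0" --pt "0 0.5 -1 -2.5 0" --pt "0 0.5 -1 -2.5 0" --pt "0 0.5 -1 -2.5 0" --pt "0 0.5 -1 -2.5 0" --pt "0 0.5 -1 -2.5 0" --pt "0 0.5 -1 -2.5 0" --pt "0 0.5 -1 -2.5 0" --pt "0 0.5 -1 -2.5 0" --pt "0 0.5 -1.2 -2.5 0" --pt "0 0.5 -1.2 -2.5 0" --pt "0 0.5 -1.2 -2.6 0" --pt "0 0 0 0 -7" --pt "0 0 0 0 -7" --pt "0 0 0 0 0" --pt "0 0 0 0 0"

```text
time: 1.95
tool_pos: [0.4436, -0.2844, 0.1404]
ee_rot: [-0.555, 1.571, -3.121]
wrist_force: [-0.6, 0.0, 0.5]
width: 0.0942
```

Run:
```python
from h import *
s=snap('wrist','w1.png'); go(.444,-.2834,.014,-57)
print(proj(s,[.444,-.2834,.04]),proj(s,[.444,-.2834,.008]))
```

```text
t 2.0 pos [ 0.4436 -0.2845  0.1405] yaw -57.01 tilt -1.0 shift cm [12.65 -0.06 -0.1 ] turn after -0.01 F [-0.3 -0.2  0.1] w 0.09382276978496995
[320.4233177  201.31052294] [320.54285526 193.68301604]
```

View pics/w1.png

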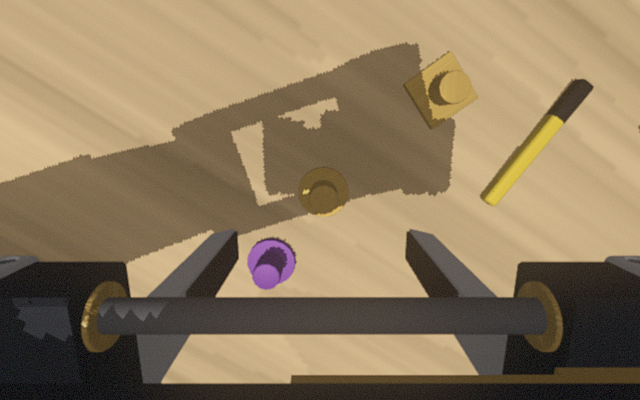

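The wrist view shows the round knob's base centred at about (323.5,191), which is 3 px right of and 2.5 px above the prediction. The purple knob is at (271,260), clear of the fingers' paths.

Run:
```python
from h import *
s=snap('wrist'); p=onz(s,323.5,191.3,.007); print(p)
go(p[0],p[1],.0135,-57)
```

```text
[ 0.44722367 -0.28472179  0.007     ]
t 2.05 pos [ 0.4435 -0.2845  0.1405] yaw -56.99 tilt -1.0 shift cm [12.7   0.22 -0.3 ] turn after 0.01 F [ 0.2 -0.2 -0.6] w 0.0938996076183857
```

Call:
carry_out --pt "0 2 0.2 -0.2 0" --pt "0 2.5 0 0 0" --pt "0 2.5 0 0 0" --pt "0 2.5 0 0 0" --pt "0 2 0 0 0" --pt "0 1.1 0 0 0" --pt "0 0 0 0 0" --pt "0 0 0 0 0" --pt "1 0 0 0 0" --pt "1 0 0 0 0" --pt "1 0 0 0 0" --pt "1 0 0 0 0" --pt "1 0 0 0 0" --pt "1 0 0 0 0" --pt "1 0 0 0 0" --pt "1 0 0 0 0"

```text
time: 3.65
tool_pos: [0.4464, -0.2849, 0.0144]
ee_rot: [-0.309, 1.571, -2.872]
wrist_force: [0.3, -0.0, 0.4]
width: 0.0337
```

Run:
```python
from h import *
go(.444,-.2834,.114,-57)
c,s=np.cos(np.radians(32.85)),np.sin(np.radians(32.85))
go(.597+.055*c,-.033+.055*s,.1135,-57.15)
```

```text
t 3.65 pos [ 0.4464 -0.2849  0.0144] yaw -56.87 tilt -1.0 shift cm [-9.96 -0.26  0.12] turn after 0.13 F [ 0.3 -0.   0.4] w 0.033654827144304025
t 3.65 pos [ 0.4464 -0.2849  0.0144] yaw -56.87 tilt -1.0 shift cm [ -9.91 -12.84 -31.88] turn after 0.28 F [ 0.3 -0.   0.4] w 0.033654827144304025
```

Call:
carry_out --pt "1 0 0 0 0" --pt "1 0 0 0 0" --pt "1 0 0 0 0" --pt "1 -1 0 0 0" --pt "1 -2 0 0 0" --pt "1 -3 0 0 0" --pt "1 -3 0 0 0" --pt "1 -2 -1 -2 0" --pt "1 -2 -1.5 -3 0" --pt "1 -2 -1.5 -3 0" --pt "1 0 -1.5 -3 0" --pt "1 0 -1.5 -3 0" --pt "1 0 -1.5 -3 0" --pt "1 0 -1.5 -3 0" --pt "1 0 -1.5 -2 0" --pt "1 0 -1.3 -2 0" --pt "1 0 0 0 0" --pt "1 0 0 0 0" --pt "1 0 0 0 0"

```text
time: 5.55
tool_pos: [0.5772, -0.0475, 0.1647]
ee_rot: [0.998, 1.57, -1.567]
wrist_force: [0.0, -0.9, -0.5]
width: 0.0254
```

Run:
```python
from h import *
s=snap('wrist','w2.png'); go(.6432,-.0032,.1135,-57.15)
c,q=np.cos(np.radians(32.85)),np.sin(np.radians(32.85))
def tp(x,y,z): return proj(s,[.597+x*c-y*q,-.033+x*q+y*c,z]).round(1)
print(tp(.055,0,.018),tp(.055,0,.008),tp(.09,.042,.018),tp(.09,-.042,.018))
for cc in blobs(s,(100,130,50),(125,255,255),200): print(cv2.boundingRect(cc),cv2.contourArea(cc))
```

```text
t 5.6 pos [ 0.5771 -0.0476  0.1647] yaw -56.95 tilt -1.0 shift cm [ 5.12 -0.12 -7.96] turn after 0.2 F [ 0.5 -0.1 -1.2] w 0.025446754806821893
[319.8 107.6] [319.9 108. ] [273.5  67.3] [366.3  67.6]
(277, 77, 89, 153) 8786.0
```

View pics/w2.png

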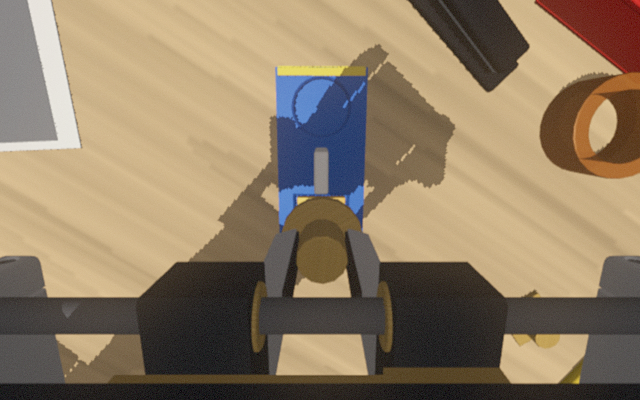

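The wrist view shows the tray at columns 277–366 with its yellow end on top. The pocket circle is at about (321,107), the rib at (321,170), and the held knob's base spans columns 284–359.

Run:
```python
from h import *
s=snap('wrist'); im=s['image']
hsv=cv2.cvtColor(im,cv2.COLOR_RGB2HSV); m=cv2.inRange(hsv,(100,110,30),(125,255,255))
L=[];Rr=[]
for v in range(84,180,2):
    u=np.where(m[v,240:400])[0]+240
    L.append(onz(s,u.min()-.0,v,.018)[:2]);Rr.append(onz(s,u.max()+1,v,.018)[:2])
for n,A in(('L',L),('R',Rr)):
    A=np.array(A,np.float32);f=cv2.fitLine(A,cv2.DIST_HUBER,0,.001,.001).ravel();print(n,np.degrees(np.arctan2(f[1],f[0])).round(2),f[2:],np.abs((A-f[2:])@[-f[1],f[0]]).max())
my=cv2.inRange(hsv[55:90,260:380],(20,120,80),(35,255,255));v,u=np.where(my);
P=np.array([[a,b] for a,b in zip(u+260,v+55)]);print('yel',P.min(0),P.max(0))
t=[P[P[:,0]==k,1].min() for k in range(285,360,5)];print(t)
g=cv2.cvtColor(im[60:250,250:400],cv2.COLOR_RGB2BGR); cv2.imwrite('pics/c2.png',cv2.resize(g,None,fx=4,fy=4,interpolation=cv2.INTER_CUBIC)[:600])
e=onz(s,321,67,.018);print('end',e)
```

```text
L 32.8 [0.6033829  0.01804971] 0.00053193886
R 33.09 [ 0.6458162  -0.05240349] 0.00072258525
yel [278  66] [364  74]
[np.int64(66), np.int64(66), np.int64(66), np.int64(68), np.int64(66), np.int64(66), np.int64(66), np.int64(66), np.int64(66), np.int64(66), np.int64(67), np.int64(66), np.int64(66), np.int64(66), np.int64(66)]
end [0.67345097 0.01500038 0.018     ]
```

View pics/c2.png

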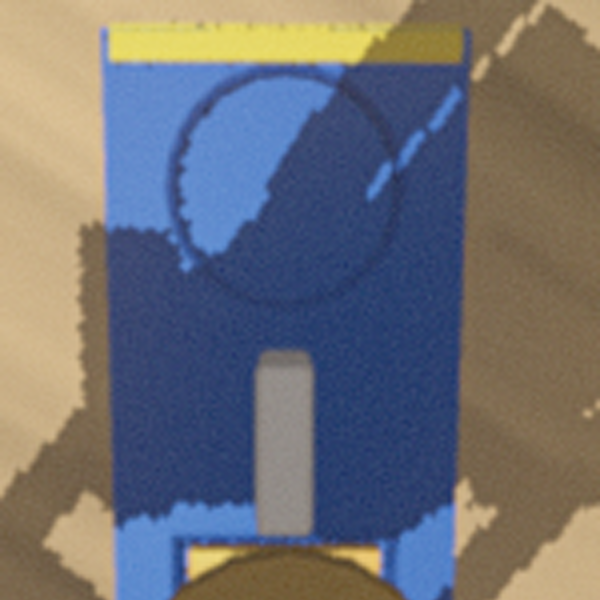

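Run:
```python
from h import *
s=snap('wrist'); p,R,o=tool()
pk=onz(s,321.5,106,.018); print('pocket',pk.round(4),'from tool cm',(R.T@(pk-p)*100).round(2))
f=s['image'][180:290,270:375]; cv2.imwrite('pics/c3.png',cv2.resize(f,None,fx=5,fy=5,interpolation=cv2.INTER_CUBIC)[:,:,::-1])
th=np.linspace(0,6.28,200)
for dz in(-.002,0,.002):
  for (h,r) in((-.0144+.008,.024),(-.0144,.024),(.0256,.013)):
    q=np.array([proj(s,p+R@[-h,r*np.cos(t),dz+r*np.sin(t)]) for t in th]);print(dz,h,q.min(0).round(1),q.max(0).round(1))
go(*(pk[:2]),.03,-57.05)
```

```text
pocket [ 0.6453 -0.0039  0.018 ] from tool cm [14.66  0.05 -8.09]
-0.002 -0.0063999999999999994 [279.2 195.2] [362.3 274.3]
-0.002 -0.0144 [280.8 192.3] [360.8 268.6]
-0.002 0.0256 [293.8 231.6] [347.4 281.8]
0 -0.0063999999999999994 [279.3 198.6] [362.3 277.4]
0 -0.0144 [280.9 195.7] [360.7 271.6]
0 0.0256 [293.9 235.6] [347.3 285.6]
0.002 -0.0063999999999999994 [279.4 202.1] [362.2 280.5]
0.002 -0.0144 [281. 199.] [360.6 274.6]
0.002 0.0256 [294.  239.6] [347.3 289.3]
t 5.7 pos [ 0.5772 -0.0476  0.1646] yaw -56.96 tilt -1.0 shift cm [13.46  0.05 -8.09] turn after 0.09 F [-0.6  0.2 -1.6] w 0.02524422017286971
```

View pics/c3.png

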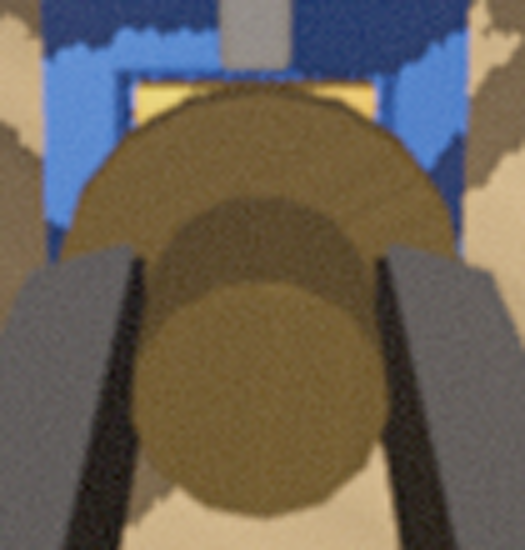

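The stem top at (322,260) and the base arc at row 196.6 match the prediction, so the knob is centred in the grip. The pocket is 8.05 cm ahead along −z, with no sideways shift needed.

Call:
carry_out --pt "1 0 0 -1 0" --pt "1 0 0 -2 0" --pt "1 0 0 -2 0" --pt "1 0 0 -2 0" --pt "1 0 0 -1.05 0" --pt "1 1 0 0 0" --pt "1 2 0 0 0" --pt "1 2 0 0 0" --pt "1 2 0 0 0" --pt "1 2 0 0 0" --pt "1 2 0 0 0" --pt "1 1 0 0 0" --pt "1 0.4 0 0 0" --pt "1 0 0 0 0" --pt "1 0 0 0 0" --pt "1 0 0 0 0"

```text
time: 7.3
tool_pos: [0.6458, -0.0028, 0.042]
ee_rot: [2.428, 1.568, -0.136]
wrist_force: [0.1, 0.2, -0.3]
width: 0.0255
```

Run:
```python
from h import *
s=snap('wrist'); p,R,o=tool()
f=s['image'][120:320,240:400]; cv2.imwrite('pics/w3.png',cv2.resize(f,None,fx=3,fy=3,interpolation=cv2.INTER_CUBIC)[:,:,::-1])
go(.6453,-.0039,.0224,-57.05)
```

```text
t 7.35 pos [ 0.6457 -0.0027  0.0419] yaw -56.87 tilt -1.0 shift cm [1.95 0.08 0.1 ] turn after 0.18 F [ 0.2 -0.2  0.2] w 0.025435292061802558
```

View pics/w3.png

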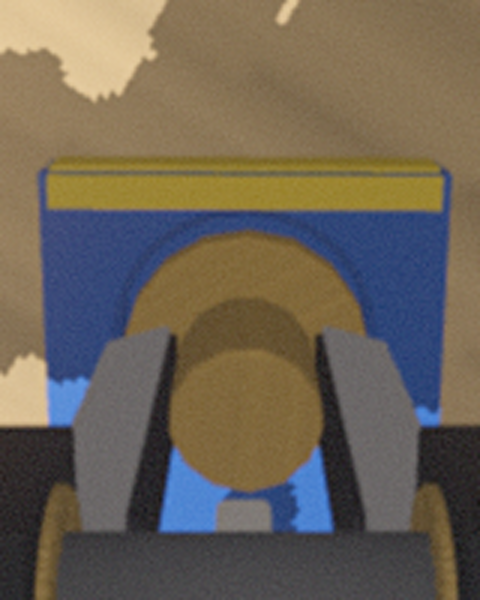

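The knob and tray are centred sideways: both at crop column 246. The pocket's far rim is at crop row 215 and the knob's base arc at row 232, so I'll check the offset along the tray.

Run:
```python
from h import *
s=snap('wrist'); p,R,o=tool()
for dz in(-.001,0,.001):
    print(dz,proj(s,p+R@[.0064,0,dz-.024]).round(1),proj(s,p+R@[.0144,0,dz-.024]).round(1),'stemtop',proj(s,p+R@[-.0256,0,dz]).round(1),'rim',proj(s,p+R@[p[2]-.018,0,dz-.026]).round(1),'end',proj(s,p+R@[p[2]-.018,0,dz-.035]).round(1))
```

```text
-0.001 [320.7 197.1] [320.7 194.2] stemtop [320.6 259.2] rim [320.7 187.9] end [320.7 173.3]
0 [320.7 198.8] [320.7 195.9] stemtop [320.6 261.2] rim [320.7 189.5] end [320.7 174.9]
0.001 [320.7 200.5] [320.7 197.5] stemtop [320.6 263.1] rim [320.7 191.1] end [320.7 176.5]
```

Call:
carry_out --pt "1 0 0 0.12 0" --pt "1 0 0 0 0" --pt "1 0.4 0 0 0" --pt "1 0.3 0 0 0" --pt "1 0.3 0 0 0" --pt "1 0.3 0 0 0" --pt "1 0.3 0 0 0" --pt "1 0.2 0 0 0" --pt "1 0.15 0 0 0" --pt "1 0 0 0 0" --pt "1 0 0 0 0"

```text
time: 8.5
tool_pos: [0.6438, -0.0032, 0.0225]
ee_rot: [1.456, 1.571, -1.107]
wrist_force: [-2.9, 0.0, 4.9]
width: 0.025
```

Run:
```python
from h import *
go(.6453,-.0039,.0224,-57.05)
```

```text
t 8.5 pos [ 0.6438 -0.0032  0.0225] yaw -56.87 tilt -1.0 shift cm [ 0.01  0.14 -0.09] turn after 0.18 F [-2.9  0.   4.9] w 0.025033661888931545
```

Call:
carry_out --pt "0.5 0 0 0 0" --pt "0.5 0 0 0 0" --pt "0.5 0 0 0 0" --pt "0.5 0 0 0 0" --pt "0.5 0 0 0 0" --pt "0.5 -0.5 0 0 0" --pt "0.5 -1 0 0 0" --pt "0.5 -2 0 0 0" --pt "0.5 -3 0 0 0" --pt "0.5 -3 0 0 0" --pt "0.5 -3 0 1 0" --pt "0 -2 0 2.5 0" --pt "0 0 0 2 0" --pt "0 0 0 0 0" --pt "0 0 0 0 0" --pt "0 0 0 0 0"

```text
time: 10.1
tool_pos: [0.5981, -0.0328, 0.1655]
ee_rot: [-1.231, 1.57, 2.489]
wrist_force: [-0.5, 0.3, -0.1]
width: 0.0837
```

Run:
```python
from h import *
s=snap('wrist','w4.png'); p,R,o=tool()
f=s['image'][60:260,230:410]; cv2.imwrite('pics/w4c.png',cv2.resize(f,None,fx=3,fy=3,interpolation=cv2.INTER_CUBIC)[:,:,::-1])
go(.599,-.0338,.026,-57.05)
```

```text
t 10.15 pos [ 0.5981 -0.0328  0.1652] yaw -56.84 tilt -1.0 shift cm [13.92  0.15 -0.03] turn after 0.21 F [ 0.9 -0.6 -0.2] w 0.08736362412091866
```

View pics/w4c.png

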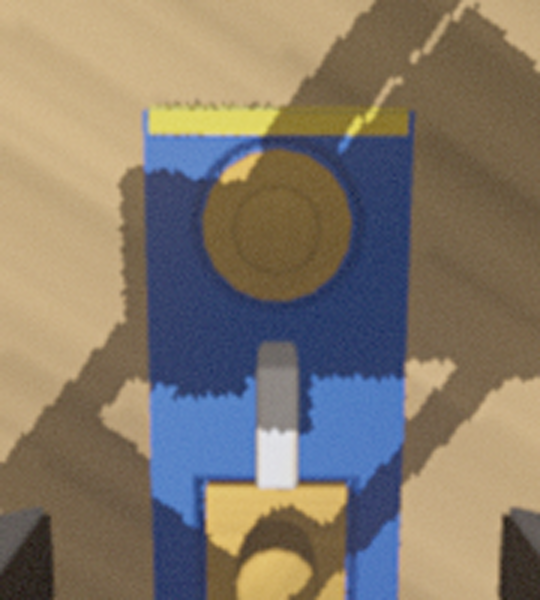

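The round knob sits concentric in its pocket, with the rim visible all round. The rib top's centre is at about (322.5,202).

Run:
```python
from h import *
s=snap('wrist'); p=onz(s,322.5,202.3,.066); print(p)
go(p[0],p[1],.027,-57.05)
```

```text
[ 0.59885353 -0.03357479  0.066     ]
t 10.2 pos [ 0.5981 -0.0328  0.1651] yaw -56.84 tilt -1.0 shift cm [13.81  0.12 -0.03] turn after 0.21 F [-0.3  0.3  0.2] w 0.09094603820325037
```

Call:
carry_out --pt "0.3 1.5 0.06 0 0.2" --pt "0.3 2.5 0 0 0" --pt "0.3 2.5 0 0 0" --pt "0.3 2.5 0 0 0" --pt "0.3 2.5 0 0 0" --pt "0.3 1.5 0 0 0" --pt "0.3 0.8 0 0 0" --pt "0.3 0 0 0 0" --pt "1 0 0 0 0" --pt "1 0 0 0 0" --pt "1 0 0 0 0" --pt "1 0 0 0 0" --pt "1 0 0 0 0" --pt "1 0 0 0 0" --pt "1 0 0 0 0" --pt "1 0 0 0 0" --pt "1 0 0 0 0" --pt "1 0 0 0 0" --pt "1 0 0 0 0"

```text
time: 12.1
tool_pos: [0.598, -0.0336, 0.028]
ee_rot: [-1.24, 1.57, 2.477]
wrist_force: [-0.7, 1.5, 1.1]
width: 0.0116
```

Run:
```python
from h import *
go(.523,.288,.147,-57.05+35.6-32.9)
```

```text
t 12.1 pos [ 0.598  -0.0336  0.028 ] yaw -57.07 tilt -1.0 shift cm [-11.89 -31.07 -11.19] turn after -2.72 F [-0.7  1.5  1.1] w 0.011580850748001375
```

Call:
carry_out --pt "1 -0.5 0 0 0" --pt "1 -1 0 0 0" --pt "1 -1.5 0 0 0" --pt "1 -2 0 0 0" --pt "1 -2 0 0 0" --pt "1 -2 0 0 0" --pt "1 -1.5 0 0 0" --pt "1 -1 0 0 0" --pt "1 -0.5 0 0 0" --pt "1 0 0 0 0" --pt "1 0 0 0 0"

```text
time: 13.2
tool_pos: [0.5976, -0.0338, 0.1469]
ee_rot: [-0.662, 1.569, 3.054]
wrist_force: [-0.4, -0.2, -4.8]
width: 0.0121
```

Run:
```python
from h import *
s=snap('wrist','w5.png')
go(.523,.288,.148,-57.05+35.6-32.9)
```

```text
t 13.25 pos [ 0.5974 -0.0337  0.1466] yaw -57.08 tilt -1.0 shift cm [ -0.12 -31.05 -11.24] turn after -2.73 F [-0.6  0.6 -3.6] w 0.01233215426770093
```

View pics/w5.png

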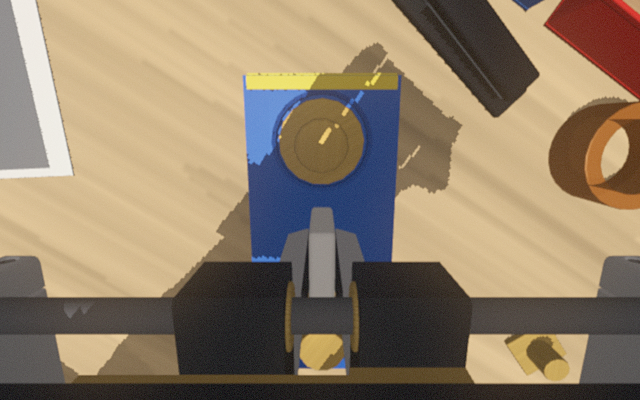

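The tray hangs level in the fingers with the round knob seated at about (320,141). Next I'll carry it to the mat.

Call:
carry_out --pt "1 0 -0.6 -0.2 0" --pt "1 0 -1.2 -0.4 0" --pt "1 0 -1.8 -0.6 0" --pt "1 0 -2 -0.8 0" --pt "1 0 -2 -0.8 0" --pt "1 0 -2 -0.8 0" --pt "1 0 -2 -0.8 0" --pt "1 0 -2 -0.8 0" --pt "1 0 -2 -0.8 0" --pt "1 0 -2 -0.8 0" --pt "1 0 -2 -0.8 0" --pt "1 0 -2 -0.8 0" --pt "1 0 -2 -0.8 0" --pt "1 0 -2 -0.6 0" --pt "1 0 -2 -0.6 0" --pt "1 0 -1.6 -0.5 0" --pt "1 0 -1.2 -0.3 0" --pt "1 0 -0.7 -0.2 0" --pt "1 0 0 0 -1" --pt "1 0 0 0 -1.7"

```text
time: 15.25
tool_pos: [0.525, 0.2887, 0.1479]
ee_rot: [1.152, 1.57, -1.366]
wrist_force: [-0.1, 0.1, -4.2]
width: 0.0117
```

Call:
carry_out --pt "1 -0.1 0 0 0" --pt "1 0 0 0 0" --pt "1 0 0 0 0" --pt "1 0 0 0 0"

```text
time: 15.65
tool_pos: [0.5249, 0.2888, 0.149]
ee_rot: [1.119, 1.571, -1.402]
wrist_force: [0.1, -0.4, -5.1]
width: 0.0117
```

Run:
```python
from h import *
s=snap('top'); go(.523,.288,.148,-54.4)
for c in blobs(s,(100,120,40),(125,255,255),200):
    x,y,w,h=cv2.boundingRect(c)
    if 150<x<270 and 130<y<260:
        P=np.array([onz(s,*p[0],.138)[:2] for p in c],np.float32);print('tray',cv2.minAreaRect(P))
a=s['image'][130:260,160:290];b=snap('scene')['image'][120:250,340:540]
A=cv2.resize(a,(390,390));B=cv2.resize(b,(390,254));B=cv2.copyMakeBorder(B,0,136,0,0,cv2.BORDER_CONSTANT)
cv2.imwrite('pics/f.png',np.hstack([A,B])[:,:,::-1])
```

```text
t 15.7 pos [0.5249 0.2889 0.1489] yaw -54.4 tilt -1.0 shift cm [ 0.09 -0.04  0.21] turn after -0.0 F [-0.   0.2 -4.1] w 0.011848489223893728
tray ((0.48912325501441956, 0.2607853412628174), (0.09758996218442917, 0.08678983151912689), 35.129215240478516)
```

View pics/f.png

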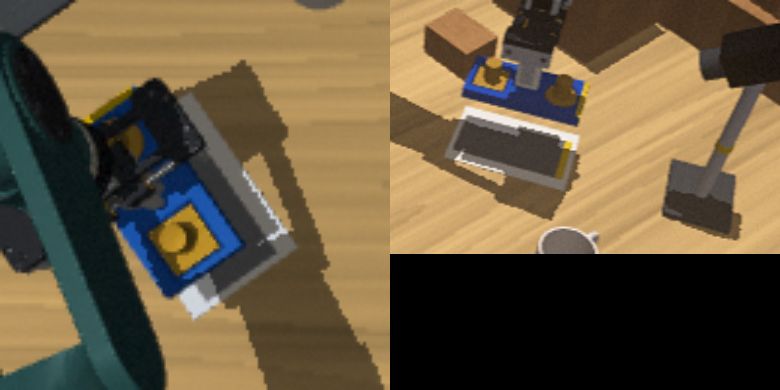

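The tray is held level over the mat, its yellow end to the camera and both knobs seated. Its angle measures 35.1° against 35.6° for the mat.

```bash
python3 -c "
from bench import robot
print(robot.close_job())"
```

```text
the job is handed in; nothing more can be done
None
```

I set the round knob into the tray's round pocket, let go of it, then lifted the tray by its white rib and handed the job in at about 15.7 s while holding it over the photo mat. The job reports no verdict, so these are my last checks:

- **Position:** the gripper was about 2 mm sideways of my target, with the tray's underside worked out at about 12.1 cm. I took this from the tool pose and the rib grip, because the arm hid half of the tray from above.
- **Level and direction:** the tool was vertical and the tray looked level. Its long side measured 35.1° against 35.6° for the mat, with the yellow end towards the camera.
- **Grip:** the fingers were about 12 mm apart on the rib, carrying a steady 4–5 N.
- **Knobs:** after release the round knob sat concentric in its pocket, and both knobs looked seated in the last pictures. I did not measure their seating height.
- **Bystanders:** I saw no contact with any of them, but I did not measure their positions again at the end.

The top and wrist cameras disagreed by 2–3 mm. I therefore corrected the fit using the wrist view, moving about 1 mm before inserting the knob. It met about 5 N as it reached the pocket floor.

I viewed 11 pictures, more than the planned 8 but under the limit of 12.

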